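# Fold down the carousel's row of lids with a fingertip stroke

## Robot

A 6-joint arm with a two-finger parallel gripper is mounted at the origin on a cart in front of the work surface, level with it; the furniture and walls round the work are solid. World frame = base frame: x ahead of the robot, y to its left, z up, the work surface at z = 0. Lengths are in mm, angles in rad, forces in N, time in s.
With the tool pointing down it reaches from about 300 to 775 mm from the base axis. Payload 14.6 kg.
Tool frame: the origin (TCP) lies midway between the tips of the shut fingers; the grasp point (between the pads) lies 19 mm behind it; z points along the fingers, y is the line along which they close (so a half turn about z gives the same grasp; the last joint's range is limited). The gripper opens to 94 mm and grips with 3 to 60 N. Pads are 16 mm wide; open, the fingers measure 119 mm over their backs; the gripper's body (75 mm by 177 mm) begins 78 mm behind the grasp point.
Start: joints at [1.034, 0.3, 1.521, -0, 1.321, -0.067], TCP at [248.985, 490.404, 205.446] pointing down, gripper open.
Joint ranges: [-3.03, 3.03], [-0.79, 2.21], [0.23, 2.52], [-1.04, 4.18], [0, 3.07], [-2.55, 2.55]. Speed limits (rad/s): [2.22, 2.22, 2.57, 3.14, 3.14, 3.14].

## Interface

Orientations are given as [roll, pitch, yaw] about the fixed x, y, z axes, in that order (R = Rz(yaw) Ry(pitch) Rx(roll)).
In Python, from cell import manip, camera gives the robot as it stands.
- The arm moves only by the tool move_arm, never from a script. Its arguments are lists of equal length, an entry for each row: "dp": the shift along the world's x, y, z in mm, a list of three; "rotation": the turn, a rotation vector about the world's x, y, z in rad, a list of three; "hand": the opening, from 0 (shut) to 1 (fully open). A call has 1 to 10 rows; each row shifts and turns the commanded pose from where the row before left it; what a row does not reach is not made up. A row lasts 1/8 s, in which the tool goes at most 62.5 mm and 10.7 degrees, less where a joint would pass 70% of its speed; a pose out of reach is approached as far as the arm can. A call with a gripper value outside its range is refused whole. The fingers move at their own pace and stop on an object; "newtons" is the grip in N (left out, the last holds). Time passes only in rows, so rows that do not move let the fingers close. It gives the time, the measured TCP pose, the force, the opening and the grip force at its end, in the units of the state.
- manip.read_state(): the state, without advancing time (a new reading comes with each control period).
- camera(name): name is "scene" or "top" or "wrist"; returns a dict with "image" (480x640x3 uint8, red, green, blue), "fx", "fy", "cx", "cy" (pixels), "R" (3x3) and "t" (3): a world point X has camera coordinates R X + t; the wrist camera has in their place "mount" (4x4, takes a point from camera to tool coordinates, whose origin is the TCP and whose axes are the flange's). Camera axes: x right, y down, z forward; pixel columns grow to the right and rows downward; lengths in mm; the calibration is good to about 2 mm. A picture is of the moment at which its call begins: read the wrist's pose just before it. There is no depth.
- manip.sign_off(): hands the job in; it is judged then, once.
The state is a dict: "clock": time; "joints": joint angles; "qd": joint speeds; "effort": joint torques, N m; "eef_pos": TCP position; "eef_rot": TCP orientation; "wrist_force": force on the tool from outside, world axes, zero at the start; "moment": the same for the moment, N m; "finger_gap": finger opening in mm; "finger_force": force on a finger pad.
Only numpy, scipy, OpenCV 4.12 (cv2) and the standard library are available. Lean on these libraries where they do the work, as an engineer would, in place of code of your own. Each camera call takes 0.05 s, during which the arm holds its last target. There are 200 camera calls.

## Task

Close the five small lids of the round reagent carousel by lightly running the fingertips along their curved row, so that they fold flat one after another in order, beginning with the small lid farthest from the wide lid. Leave the wide lid standing open, and do not grasp, lift or shift anything else on or round the carousel.

Things in the scene. Friction and masses are not known exactly. Their poses are not given: they have to be found in the camera images.
- carousel: white solid disc 280 mm across, fixed, flat top 30 mm above the worktop, black knob (38 mm wide, 30 mm tall) in the middle. Origin: centre of the underside; z up. Lid hinges lie on a circle of 115 mm radius; counter-clockwise from above: small lids at -70, -48, -26, -4, 18 degrees from its x axis (44 mm apart), a space, the wide lid at 68 degrees. Other wells have no lid.
- lid_1 (a joint): small grey lid 1 of 5 (lid 1 is farthest from the wide lid), 28 mm long, 22 wide, 3 thick. 0 = closed flat, about 1.5 = upright, stop at 1.75. It folds down counter-clockwise (seen from above) along the circle, away from its hinge; its top is then 34.5 mm above the worktop. Stiff hinge: it stays where it is left; about 0.6 N at the free edge moves it.
- lid_1_hinge (a point): middle of the hinge line of small lid 1, 33 mm above the worktop; the hinge line points to the carousel's centre
- lid_2 (a joint): small grey lid 2 of 5 (lid 1 is farthest from the wide lid), 28 mm long, 22 wide, 3 thick. 0 = closed flat, about 1.5 = upright, stop at 1.75. It folds down counter-clockwise (seen from above) along the circle, away from its hinge; its top is then 34.5 mm above the worktop. Stiff hinge: it stays where it is left; about 0.6 N at the free edge moves it.
- lid_2_hinge (a point): middle of the hinge line of small lid 2, 33 mm above the worktop; the hinge line points to the carousel's centre
- lid_3 (a joint): small grey lid 3 of 5 (lid 1 is farthest from the wide lid), 28 mm long, 22 wide, 3 thick. 0 = closed flat, about 1.5 = upright, stop at 1.75. It folds down counter-clockwise (seen from above) along the circle, away from its hinge; its top is then 34.5 mm above the worktop. Stiff hinge: it stays where it is left; about 0.6 N at the free edge moves it.
- lid_3_hinge (a point): middle of the hinge line of small lid 3, 33 mm above the worktop; the hinge line points to the carousel's centre
- lid_4 (a joint): small grey lid 4 of 5 (lid 1 is farthest from the wide lid), 28 mm long, 22 wide, 3 thick. 0 = closed flat, about 1.5 = upright, stop at 1.75. It folds down counter-clockwise (seen from above) along the circle, away from its hinge; its top is then 34.5 mm above the worktop. Stiff hinge: it stays where it is left; about 0.6 N at the free edge moves it.
- lid_4_hinge (a point): middle of the hinge line of small lid 4, 33 mm above the worktop; the hinge line points to the carousel's centre
- lid_5 (a joint): small grey lid 5 of 5 (lid 1 is farthest from the wide lid), 28 mm long, 22 wide, 3 thick. 0 = closed flat, about 1.5 = upright, stop at 1.75. It folds down counter-clockwise (seen from above) along the circle, away from its hinge; its top is then 34.5 mm above the worktop. Stiff hinge: it stays where it is left; about 0.6 N at the free edge moves it.
- lid_5_hinge (a point): middle of the hinge line of small lid 5, 33 mm above the worktop; the hinge line points to the carousel's centre
- wide_lid (a joint): the one wide lid, 40 mm long, 36 mm wide, 3 mm thick, same stiff hinge and same sense: 0 = closed, about 1.5 = standing upright
- wide_lid_hinge (a point): middle of the wide lid's hinge line, 33 mm above the worktop
- vial_1: screw-cap vial, 23 mm across, 48 mm tall, standing loose on the carousel's top about 55 mm from its centre; origin at the centre of its underside; loose; leave alone
- vial_4: screw-cap vial like vial_1, on the other side of the knob; origin at the centre of its underside; loose; leave alone
- petri_1: covered dish, 94 mm across, 17 mm high, on the worktop; origin at the centre of its underside; loose; leave alone
- reagent_4: white bottle with a screw cap, 54 mm across, 104 mm tall, on the worktop; origin at the centre of its underside; loose; leave alone
- forceps: steel forceps, 126 mm long, 10 mm high, flat on the worktop; origin at the centre of its underside; loose; leave alone

How it is judged (in metres and radians):
On the way, in this order (a step that is already met when the one before it is completed fails the run):
1. small lid 1 is folded down (within 0.25 rad of flat) (value of joint lid_1 below 0.25 rad), for 0.1 s.
2. small lid 2 is folded down (within 0.25 rad of flat) (value of joint lid_2 below 0.25 rad), for 0.1 s.
3. small lid 3 is folded down (within 0.25 rad of flat) (value of joint lid_3 below 0.25 rad), for 0.1 s.
4. small lid 4 is folded down (within 0.25 rad of flat) (value of joint lid_4 below 0.25 rad), for 0.1 s.
5. small lid 5 is folded down (within 0.25 rad of flat) (value of joint lid_5 below 0.25 rad), for 0.1 s.
At the end, for the whole second after the job is handed in: All five small lids lie within 0.25 rad of flat, closed in order from lid 1 to lid 5; the wide lid still stands open by more than 1.1 rad; the bystanders are within 25 mm of where they stood (value of joint each of lid_1, lid_2, lid_3, lid_4, lid_5 below 0.25 rad and value of joint wide_lid above 1.1 rad and distance of each of vial_1, vial_4, petri_1, reagent_4, forceps from where it was at the start of the episode below 0.025 m); the robot touches nothing.
It fails at once if the wide lid is pushed down (value of joint wide_lid below 1.1 rad).
It fails at once if the carousel or a lid is pressed with more than 35 N (contact force between any of the fingers, the arm and carousel above 35 N).
It fails at once if a bystander is lifted, carried or shoved: more than 25 mm from where it stood (distance of any of vial_1, vial_4, petri_1, reagent_4, forceps from where it was at the start of the episode above 0.025 m).
It also fails if it takes over 45 s, if anything falls off the work surface, if the arm or the gripper's body presses on something with over 40 N, if the wrist force passes 120 N, or if a joint passes its speed limit or range.

## Working session

There is one attempt and no reset: what is moved stays moved. The work goes in short steps, Python scripts to look and compute and a tool call to move; the robot and the scene stay as the last step left them, time stands still between calls to the robot, and variables do not carry over. Pictures are saved under pics/ and viewed, at most 10 in all, crops included, and the job is handed in when it is done.

Besides the shell and the picture viewer there is one more tool, called after "Call:" as name(argument=value, ...), one argument or row to a line, values as JSON. move_arm: Moves the arm, as the interface text tells. Its arguments: {"type":"object","properties":{"dp":{"type":"array","items":{"type":"array","items":{"type":"number"}}},"rotation":{"type":"array","items":{"type":"array","items":{"type":"number"}}},"hand":{"type":"array","items":{"type":"number"}},"newtons":{"type":"number"}},"required":["dp","rotation","hand"]}

```bash
mkdir -p pics; python3 - <<'E'
from cell import manip,camera
import cv2,pickle
d={}
for n in("top","scene"):
    c=camera(n);d[n]=c;cv2.imwrite(f"pics/{n}0.png",c["image"][:,:,::-1])
    print(n,c["fx"],c["fy"],c["cx"],c["cy"],c["R"],c["t"])
pickle.dump(d,open("c0.pkl","wb"))
s=manip.read_state();print(s)
E
```

```text
top 457.08687612244955 457.08687612244955 321.01704470667863 233.61627556428544 [[-0.02130873 -0.99904554 -0.03813054]
 [-0.98313454  0.02786796 -0.18074802]
 [ 0.18163812  0.03363595 -0.98279002]] [206.01637472 554.16576504 888.42648988]
scene 584.0228960855138 584.0228960855138 318.0370534113818 232.0196149069278 [[ 0.65978632 -0.75114586 -0.02149212]
 [-0.36804426 -0.29808023 -0.88073356]
 [ 0.65515299  0.589006   -0.47312418]] [-239.39587517  335.50014639  588.25530876]
{'clock': 0.1, 'joints': array([ 1.03442097e+00,  3.00386876e-01,  1.52151046e+00,  2.10461409e-05,
        1.32072404e+00, -6.65890479e-02]), 'qd': array([ 0.00134979, -0.00093721, -0.00117085,  0.0012479 ,  0.00248202,
        0.00012133]), 'effort': array([ 7.98927977e-04, -5.32636714e+01, -3.53284335e+01,  7.09232013e-02,
        2.34601140e-02, -6.23738083e-05]), 'eef_pos': array([248.85296329, 490.21444848, 204.96240919]), 'eef_rot': array([-3.14056757e+00, -8.87920537e-05,  2.67180109e+00]), 'wrist_force': array([0.07886691, 0.77532823, 0.50124866]), 'moment': array([-0.04637929, -0.04690707, -0.01110353]), 'finger_force': 0.0, 'finger_gap': 93.71364759901377}
```

View pics/top0.png

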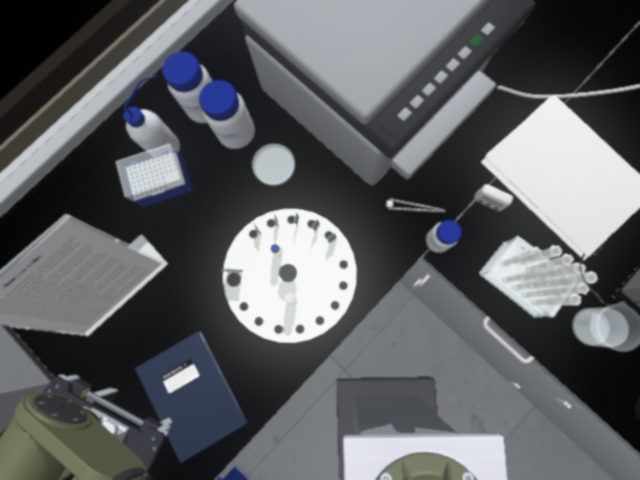

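View pics/scene0.png

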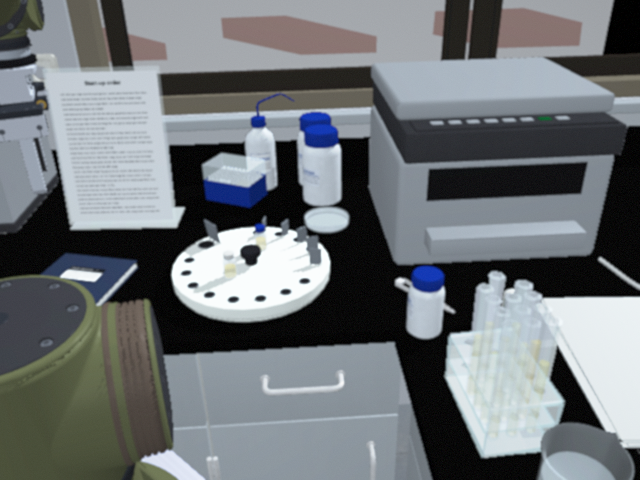

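Top view: disc centred near (288,273). Lid 1 is near (332,238), the row runs counter-clockwise to lid 5 near (255,235), and the wide lid is near (232,270). Next I'll fit the disc and measure the row in a rectified crop.

```bash
cat > h.py <<'E'
import numpy as np,cv2
def ray(c,u,v,z):
    R=np.array(c["R"]);t=np.array(c["t"]).ravel();o=-R.T@t
    d=R.T@np.array([(u-c["cx"])/c["fx"],(v-c["cy"])/c["fy"],1]);return o+d*(z-o[2])/d[2]
def proj(c,X):
    p=np.array(c["R"])@np.array(X,float)+np.array(c["t"]).ravel()
    return np.array([c["fx"]*p[0]/p[2]+c["cx"],c["fy"]*p[1]/p[2]+c["cy"]])
E
python3 - <<'E'
import pickle,cv2,numpy as np
from h import *
d=pickle.load(open("c0.pkl","rb"));c=d["top"];im=c["image"]
g=im.min(2);m=(g>110).astype(np.uint8)
n,l,st,ce=cv2.connectedComponentsWithStats(m);k=l[300,300];mm=(l==k).astype(np.uint8)
ct=max(cv2.findContours(mm,0,1)[0],key=cv2.contourArea);ct=cv2.convexHull(ct)
P=np.array([ray(c,*p[0],30)[:2] for p in ct])
A=np.c_[2*P,np.ones(len(P))];s=np.linalg.lstsq(A,(P**2).sum(1),rcond=None)[0]
print("centre",s[:2],"r",np.sqrt(s[2]+s[0]**2+s[1]**2),"area",st[k])
C=s[:2]
# rectified crop at z=30, 2px/mm, image up=+x, left=+y
q=[proj(c,[C[0]+a,C[1]+b,30]) for a,b in((150,150),(150,-150),(-150,-150),(-150,150))]
H=cv2.getPerspectiveTransform(np.float32(q),np.float32([[0,0],[600,0],[600,600],[0,600]]))
w=cv2.warpPerspective(im,H,(600,600),flags=cv2.INTER_CUBIC);cv2.imwrite("pics/rect.png",w[:,:,::-1])
# dark wells
b=(cv2.cvtColor(w,7)<110).astype(np.uint8)
n,l,st,ce=cv2.connectedComponentsWithStats(b)
for i in range(1,n):
    if 60<st[i][4]<4000:
        x,y=(300-ce[i][1])/2,(300-ce[i][0])/2;print(st[i],np.round([np.hypot(x,y),np.degrees(np.arctan2(y,x))],1))
E
```

```text
centre [480.82241065 261.80069152] r 141.33881962236714 area [  222   208   135   135 13545]
[298  55  25  27 532] [116.1  -2.5]
[210  68  29  27 605] [115.9  19.2]
[383  76  23  25 407] [116.2 -23.8]
[406  82  19  29 282] [117.  -29.4]
[134 113  28  27 638] [115.7  41.1]
[456 128  24  21 356] [116.4 -45.7]
[470 143  24  22 277] [116.7 -51.3]
[229 179  25  27 503] [61.7 28.9]
[515 254  25  26 505] [114.8 -81.5]
[ 262  264   64   65 3257] [ 3.9 54.4]
[  40  289   52   56 2260] [117.3  94.1]
[512 342  24  24 469] [ 114.9 -103.5]
[ 97 417  26  27 540] [115.4 124.4]
[476 422  23  25 465] [ 115.  -125.7]
[160 480  25  26 516] [115.5 146.3]
[411 482  25  25 470] [ 115.  -147.7]
[241 514  26  25 519] [115.3 168.3]
[329 514  25  26 482] [ 115.3 -169.7]
```

View pics/rect.png

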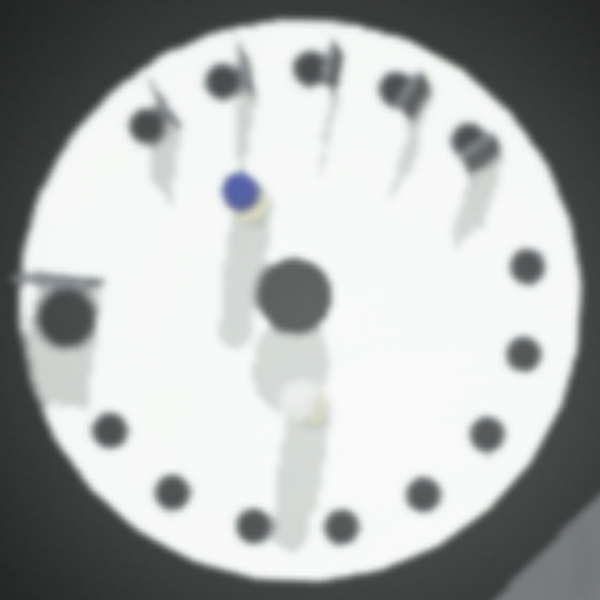

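The rectified crop shows the lidded wells at world angles of about -47, -25, -3, 19 and 41 deg, and the wide well at 94 deg. That gives a carousel yaw of about 16 deg, with hinges at -54, -32, -10, 12 and 34 deg. I'll check the clearances and then move.

```bash
python3 - <<'E'
import pickle
from h import *
d=pickle.load(open("c0.pkl","rb"));c=d["top"];s=d["scene"]
print("box base",ray(c,375,183,0),ray(c,248,40,0),"tray",ray(c,405,175,0),ray(s,390,262,0))
for z in(200,250,300):print(z,"boxtop",ray(c,385,125,z),ray(c,240,5,z),ray(s,372,65,z))
print("bottle",ray(c,222,95,150),ray(c,183,68,150),ray(s,320,135,150),"reag4",ray(c,449,231,104),"stand",ray(c,150,240,100))
C=np.array([480.8,261.8])
print("scene centre",ray(s,252,247,60), "top knob",ray(c,288,272,60))
for r,h in((115,33),(115,61)):
  for a in(-54,-32,-10,12,34,84):
    a_=np.radians(a);X=[C[0]+r*np.cos(a_),C[1]+r*np.sin(a_),h];print(a,h,proj(s,X).round(),proj(c,X).round())
for a in range(-70,60,10):
  a_=np.radians(a);print(a,np.round([C[0]+115*np.cos(a_),C[1]+115*np.sin(a_)],1))
E
```

```text
box base [679.96002878  71.79909357   0.        ] [1043.46193865  358.24622245    0.        ] tray [696.20593658   4.68668812   0.        ] [679.25292868  98.87673503   0.        ]
200 boxtop [728.5684764   67.24098574 200.        ] [985.09839638 334.05573537 200.        ] [1252.46383178  572.55804808  200.        ]
250 boxtop [706.75907497  73.2098417  250.        ] [946.86911628 322.94640482 250.        ] [1068.49540704  437.086051    250.        ]
300 boxtop [684.94967354  79.17869765 300.        ] [908.63983618 311.83707427 300.        ] [884.52698229 301.61405393 300.        ]
bottle [825.59413957 378.8333302  150.        ] [887.28345983 458.89896684 150.        ] [816.26331392 388.25345849 150.        ] reag4 [548.07766891 -57.15671228 104.        ] stand [547.43596189 530.55491075 100.        ]
scene centre [484.93976356 260.75890498  60.        ] top knob [480.96884223 260.58689802  60.        ]
-54 33 [315. 263.] [333. 240.]
-32 33 [313. 250.] [317. 227.]
-10 33 [302. 240.] [298. 220.]
12 33 [285. 234.] [277. 221.]
34 33 [264. 231.] [258. 229.]
84 33 [215. 239.] [234. 269.]
-54 61 [315. 249.] [332. 238.]
-32 61 [313. 237.] [316. 224.]
-10 61 [302. 227.] [297. 217.]
12 61 [285. 221.] [275. 218.]
34 61 [263. 218.] [256. 227.]
84 61 [213. 226.] [231. 268.]
-70 [520.1 153.7]
-60 [538.3 162.2]
-50 [554.7 173.7]
-40 [568.9 187.9]
-30 [580.4 204.3]
-20 [588.9 222.5]
-10 [594.1 241.8]
0 [595.8 261.8]
10 [594.1 281.8]
20 [588.9 301.1]
30 [580.4 319.3]
40 [568.9 335.7]
50 [554.7 349.9]
```

Call:
move_arm(
  dp=[
    [26.8, -33.8, -8],
    [26.8, -33.8, -8],
    [26.8, -33.8, -8],
    [26.8, -33.8, -8],
    [26.8, -33.8, -8],
    [26.8, -33.8, -8],
    [26.8, -33.8, -8],
    [26.8, -33.8, -8],
    [26.8, -33.8, -8],
    [26.8, -33.8, -8],
  ],
  rotation=[
    [0, 0, -0.078],
    [0, 0, -0.078],
    [0, 0, -0.078],
    [0, 0, -0.078],
    [0, 0, -0.078],
    [0, 0, -0.078],
    [0, 0, -0.078],
    [0, 0, -0.078],
    [0, 0, -0.078],
    [0, 0, -0.078],
  ],
  hand=[0, 0, 0, 0, 0, 0, 0, 0, 0, 0],
)

```text
clock: 1.35
eef_pos: [517.6, 151.2, 125.0]
eef_rot: [-3.141, -0.0, 1.889]
wrist_force: [0.3, 0.3, 0.2]
finger_gap: 0.6
finger_force: 0.0
```

Call:
move_arm(
  dp=[
    [0, 0, -20],
    [0, 0, -20],
    [0, 0, -20],
    [0, 0, 0],
  ],
  rotation=[
    [0, 0, 0],
    [0, 0, 0],
    [0, 0, 0],
    [0, 0, 0],
  ],
  hand=[0, 0, 0, 0],
)

```text
clock: 1.85
eef_pos: [516.1, 152.2, 64.1]
eef_rot: [-3.139, -0.0, 1.892]
wrist_force: [0.0, 0.6, 1.1]
finger_gap: 0.8
finger_force: 0.0
```

```bash
python3 - <<'E'
from cell import manip,camera
import cv2,numpy as np
s=camera("scene")["image"][180:330,150:420];w=camera("wrist")["image"]
cv2.imwrite("pics/a.png",np.vstack([cv2.resize(s,(480,266),interpolation=2),cv2.resize(w,(427,320))[:, :].copy() if 0 else cv2.resize(w,(480,330))])[:,:,::-1])
print(manip.read_state()["eef_pos"])
E
```

```text
[517.14221404 152.46923242  65.91874249]
```

View pics/a.png

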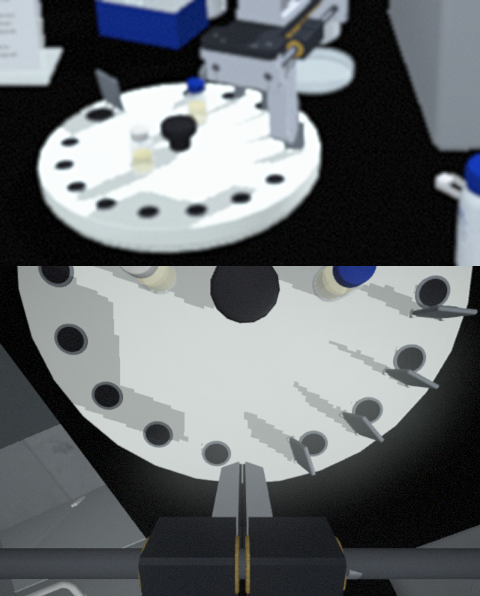

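The scene half of the picture shows the shut fingertips just behind lid 1, and the wrist half shows all lids standing, with the row curving right to the wide lid. I'll lower to about 37.5 mm.

Call:
move_arm(
  dp=[
    [0, 0, -10],
    [0, 0, -10],
    [0, 0, -7],
    [0, 0, 0],
    [0, 0, 0],
  ],
  rotation=[
    [0, 0, 0],
    [0, 0, 0],
    [0, 0, 0],
    [0, 0, 0],
    [0, 0, 0],
  ],
  hand=[0, 0, 0, 0, 0],
)

```text
clock: 2.58
eef_pos: [517.1, 152.4, 38.6]
eef_rot: [3.141, 0.0, 1.892]
wrist_force: [-0.6, -0.4, -0.0]
finger_gap: 0.2
finger_force: 0.0
```

```bash
python3 - <<'E'
from cell import manip,camera
import numpy as np
p=[]
for i in range(6): camera("wrist"); p.append(manip.read_state()["eef_pos"])
p=np.array(p);print(p.mean(0),p.std(0))
a=np.radians(np.arange(-72,49,4));P=np.c_[481.5+115*np.cos(a),261.5+115*np.sin(a)]
print(np.diff(P,axis=0).round(1).tolist())
E
```

```text
[517.10858989 152.44614098  38.68372578] [0.04123754 0.01163834 0.04826957]
[[7.5, 2.7], [7.3, 3.3], [7.1, 3.8], [6.8, 4.3], [6.5, 4.7], [6.1, 5.2], [5.8, 5.6], [5.4, 6.0], [4.9, 6.3], [4.5, 6.7], [4.0, 7.0], [3.5, 7.2], [3.0, 7.4], [2.5, 7.6], [1.9, 7.8], [1.4, 7.9], [0.8, 8.0], [0.3, 8.0], [-0.3, 8.0], [-0.8, 8.0], [-1.4, 7.9], [-1.9, 7.8], [-2.5, 7.6], [-3.0, 7.4], [-3.5, 7.2], [-4.0, 7.0], [-4.5, 6.7], [-4.9, 6.3], [-5.4, 6.0], [-5.8, 5.6]]
```

Call:
move_arm(
  dp=[
    [7.5, 2.7, -1.2],
    [7.3, 3.3, 0],
    [7.1, 3.8, 0],
    [6.8, 4.3, 0],
    [6.5, 4.7, 0],
    [6.1, 5.2, 0],
    [5.8, 5.6, 0],
    [5.4, 6.0, 0],
  ],
  rotation=[
    [0, 0, 0.07],
    [0, 0, 0.07],
    [0, 0, 0.07],
    [0, 0, 0.07],
    [0, 0, 0.07],
    [0, 0, 0.07],
    [0, 0, 0.07],
    [0, 0, 0.07],
  ],
  hand=[0, 0, 0, 0, 0, 0, 0, 0],
)

```text
clock: 3.88
eef_pos: [569.7, 188.1, 37.3]
eef_rot: [-3.142, 0.0, 2.454]
wrist_force: [-1.1, -0.3, 0.6]
finger_gap: 0.6
finger_force: 0.2
```

```bash
python3 - <<'E'
from cell import manip,camera
import cv2,numpy as np
s=camera("scene")["image"][180:330,150:420];w=camera("wrist")["image"]
cv2.imwrite("pics/b.png",np.vstack([cv2.resize(s,(480,266),interpolation=2),cv2.resize(w,(480,330))])[:,:,::-1])
s=manip.read_state();print(s["eef_pos"],s["wrist_force"])
E
```

```text
[569.76474602 188.37176066  37.26077994] [1.04688474 0.39233978 1.02551234]
```

View pics/b.png

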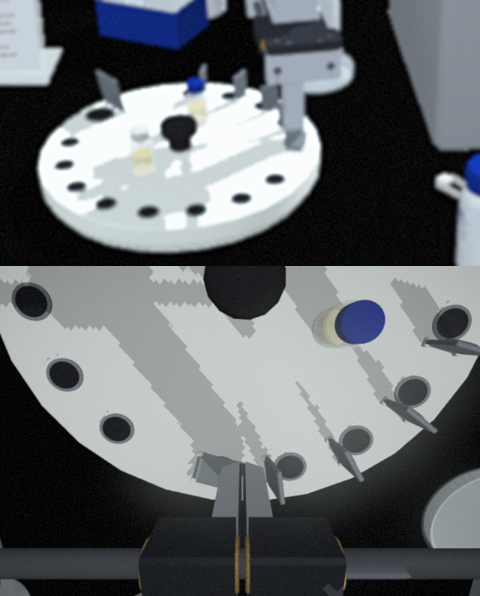

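The wrist half shows lid 1 folded flat under the tips near (215,465). Lid 2 still stands just ahead at (275,480). I'll continue.

Call:
move_arm(
  dp=[
    [4.9, 6.3, 0],
    [4.5, 6.7, 0],
    [4.0, 7.0, 0],
    [3.5, 7.2, 0],
    [3.0, 7.4, 0],
    [2.5, 7.6, 0],
    [1.9, 7.8, 0],
    [1.4, 7.9, 0],
    [0.8, 8.0, 0],
    [0.3, 8.0, 0],
  ],
  rotation=[
    [0, 0, 0.07],
    [0, 0, 0.07],
    [0, 0, 0.07],
    [0, 0, 0.07],
    [0, 0, 0.07],
    [0, 0, 0.07],
    [0, 0, 0.07],
    [0, 0, 0.07],
    [0, 0, 0.07],
    [0, 0, 0.07],
  ],
  hand=[0, 0, 0, 0, 0, 0, 0, 0, 0, 0],
)

```text
clock: 5.22
eef_pos: [596.2, 261.8, 37.3]
eef_rot: [-3.141, -0.0, -3.131]
wrist_force: [0.8, -0.6, 0.7]
finger_gap: 0.3
finger_force: 0.3
```

Call:
move_arm(
  dp=[
    [-0.3, 8.0, 0],
    [-0.8, 8.0, 0],
    [-1.4, 7.9, 0],
    [-1.9, 7.8, 0],
    [-2.5, 7.6, 0],
    [-3.0, 7.4, 0],
    [-3.5, 7.2, 0],
    [-4.0, 7.0, 0],
    [-4.5, 6.7, 0],
    [-4.9, 6.3, 0],
  ],
  rotation=[
    [0, 0, 0.07],
    [0, 0, 0.07],
    [0, 0, 0.07],
    [0, 0, 0.07],
    [0, 0, 0.07],
    [0, 0, 0.07],
    [0, 0, 0.07],
    [0, 0, 0.07],
    [0, 0, 0.07],
    [0, 0, 0.07],
  ],
  hand=[0, 0, 0, 0, 0, 0, 0, 0, 0, 0],
)

```text
clock: 6.48
eef_pos: [569.5, 335.6, 37.4]
eef_rot: [-3.141, 0.0, -2.431]
wrist_force: [0.8, -1.4, 0.4]
finger_gap: 0.5
finger_force: 0.5
```

Call:
move_arm(
  dp=[
    [-5.4, 6.0, 0],
    [-5.8, 5.6, 0],
    [-3, 2.8, 0],
    [0, 0, 0],
    [0, 0, 20],
    [0, 0, 40],
    [0, 0, 40],
    [0, 0, 0],
  ],
  rotation=[
    [0, 0, 0.07],
    [0, 0, 0.07],
    [0, 0, 0.03],
    [0, 0, 0],
    [0, 0, 0],
    [0, 0, 0],
    [0, 0, 0],
    [0, 0, 0],
  ],
  hand=[0, 0, 0, 0, 0, 0, 0, 0],
)

```text
clock: 7.48
eef_pos: [556.8, 350.8, 142.4]
eef_rot: [-3.139, 0.007, -2.263]
wrist_force: [-0.4, 0.4, -0.1]
finger_gap: 0.6
finger_force: 0.0
```

```bash
python3 - <<'E'
from cell import manip,camera
import cv2,numpy as np
s=camera("scene")["image"][180:330,150:420];w=camera("wrist")["image"]
cv2.imwrite("pics/c.png",np.vstack([cv2.resize(s,(480,266),interpolation=2),cv2.resize(w,(480,330))])[:,:,::-1])
E
```

```text
(no output)
```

View pics/c.png

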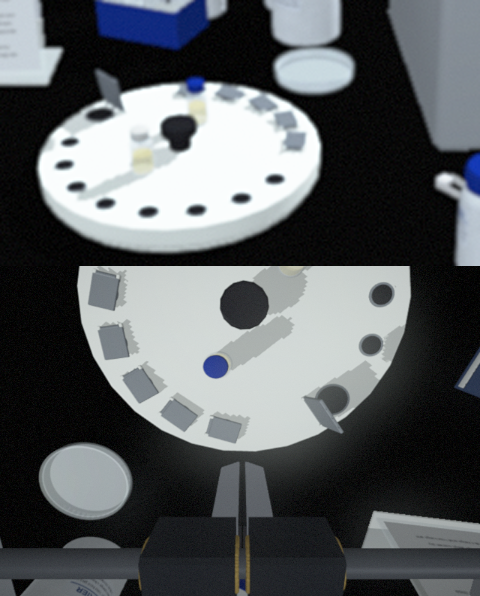

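All five small lids lie flat in the row from (105,290) to (225,430). The wide lid still stands at (322,412), the vials are in place, and the tool is clear at z of about 142.

```bash
python3 -c "
from cell import manip
print(manip.sign_off())"
```

```text
the job is handed in; nothing more can be done
None
```

I folded the five small lids flat in one light sweep from lid 1 to lid 5; in the last pictures the wide lid stands open and the vials look undisturbed. The job is handed in, but no verdict came back.

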